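# Clear the tube photometer and hold its check filter at the index

### The job

Get the tube photometer ready for its filter check: lift the yellow-capped sample tube out of the well, keeping it upright, and stand it in any free hole of the wooden rack. Then pull the photometer's spring-return slide out by its blue grip until the white line on the slide is level with the red index, and keep it there: the job ends with you still holding the slide at the index, because it springs back when let go. Leave the red index, the other tubes, the flask and the wash bottle as they are.

Things in the scene. Friction and masses are not known exactly. Their poses are not given: they have to be found in the camera images.
- photometer: fixed light-grey bench instrument, 110 mm wide (y), x from -120 to +66 mm; origin on the worktop, front to its own -x, which points roughly at the robot. Rear housing (x -18 to +66) 90 mm high; front apron 44 mm high with two aluminium rails (58 mm high, y +-15 to +-22) and the black slide between them
- sample_tube: sealed glass tube with a yellow cap, 125 mm long, 16 mm in diameter with a tapered foot, about 30 g, loose, at the start upright in the well. Origin at the middle of its foot, z up along the tube. The cap, 19 mm in diameter, spans 101 to 125 mm from the foot (115 to 139 mm above the worktop at the start)
- tube_cap (a point): middle of the yellow cap, on the tube's axis 113 mm above its foot: the place to grip
- tube_rack: wooden tube rack, 55 mm (x) by 215 mm (y), 0.8 kg, loose, origin under its middle; its y lies roughly along the robot's line of sight. Six 20 mm square holes at x = 0, y = -80, -48, -16, 16, 48, 80 mm in a board with its top 71 mm high; tubes stand on the base board, 12 mm high; end boards 90 mm high. Free: -48, -16, 16
- rack_tube_a: test tube with blue contents, 19 x 19 x 125 mm, in the rack, top 137 mm above the worktop; origin at its foot
- rack_tube_b: test tube with amber contents, 19 x 19 x 125 mm, in the rack, top 137 mm above the worktop; origin at its foot
- rack_tube_c: test tube with clear contents, 19 x 19 x 125 mm, in the rack, top 137 mm above the worktop; origin at its foot
- flask: conical glass flask with a red stopper, 62 mm across, 117 mm high, loose; origin under its middle
- wash_bottle: white squeeze bottle with a red jet cap, 66 x 128 x 197 mm, loose; origin under its middle
- filter_slide (a joint): how far the slide is pulled out (m): 0 home, 0.045 end stop; it moves along the photometer's -x. A spring draws it home with 4 N plus 0.16 N per mm (about 9.4 N at the farthest index). With a tube in the well its filter glass runs against the tube after about 6 mm
- slide_grip (a point): middle of the blue upright grip on the slide, 22 mm along x, 14 mm across (y), from 60 mm to 90 mm above the worktop (steel foot plate 24 mm wide below that); this point is 74 mm above the worktop, at home 46 mm in front (-x) of the photometer's origin
- slide_line (a point): middle of the white line across the black slide, on its upper face (56 mm above the worktop), 32 mm in front (-x) of the grip
- red_index (a joint): place of the red index along its rail (m), on the scale of filter_slide: the white line is level with the index when the two values are equal. Anywhere from 0.018 to 0.034; stiff, to be left where it is
- index_mark (a point): point on the slide's middle line level with the red index; axes as the photometer's. The index is a small red block (12 x 13 mm, 66 mm high) on the left (+y) rail with a thin lip over the slide's edge
- well (a point): middle of the tube well's bottom, in the rear housing, 14 mm above the worktop, z up. The well is a vertical hole of 19 mm bore at the deck (rim of its metal collar 94 mm above the worktop) and 18 mm at the bottom

How it is judged:
On the way:
1. the sample tube stands in a free hole of the rack, let go, the slide still home (z of sample_tube in the frame of tube_rack between 0.008 and 0.017 m and x of sample_tube in the frame of tube_rack between -0.012 and 0.012 m and y of sample_tube in the frame of tube_rack between -0.094 and 0.094 m and angle between sample_tube's own z axis and vertical below 0.25 rad and contact force between the fingers and sample_tube below 0.1 N and value of joint filter_slide below 0.005 m), for 0.2 s.
At the end, for the whole second after the job is handed in: the sample tube stands upright (within 0.25 rad) on the base board in a hole of the rack, let go; the fingers hold the slide (more than 2 N) still (under 10 mm/s), with its white line within 3 mm of the red index (z of sample_tube in the frame of tube_rack between 0.008 and 0.017 m and x of sample_tube in the frame of tube_rack between -0.012 and 0.012 m and y of sample_tube in the frame of tube_rack between -0.094 and 0.094 m and angle between sample_tube's own z axis and vertical below 0.25 rad and contact force between the fingers and sample_tube below 0.1 N and x of slide_line in the frame of index_mark between -0.003 and 0.003 m and velocity of joint filter_slide between -0.01 and 0.01 m/s and contact force between the fingers and filter_slide above 2 N); the arm keeps its last pose, push and grip.
It fails at once if the red index is moved more than 3 mm (distance of index_mark from where it was at the start of the episode above 0.003 m).
It fails at once if the sample tube is tipped more than 0.8 rad (angle between sample_tube's own z axis and vertical above 0.8 rad).
It fails at once if another tube is tipped or lifted out of the rack (angle between any of rack_tube_a, rack_tube_b, rack_tube_c's own z axis and vertical above 0.6 rad or height (world z) of any of rack_tube_a, rack_tube_b, rack_tube_c above 0.06 m).
It fails at once if the flask or the wash bottle is moved more than 30 mm (distance of any of flask, wash_bottle from where it was at the start of the episode above 0.03 m).
It also fails if it takes over 61 s, if anything falls off the work surface, if the arm or the gripper's body presses on something with over 40 N, if the wrist force passes 120 N, or if a joint passes its speed limit or range.

### The arm

A 6-joint arm with a two-finger parallel gripper is mounted at the origin on a cart in front of the work surface, level with it; the furniture and walls round the work are solid. World frame = base frame: x ahead of the robot, y to its left, z up, the work surface at z = 0. Lengths are in m, angles in rad, forces in N, time in s.
With the tool pointing down it reaches from about 0.375 to 0.9 m from the base axis. Payload 3.1 kg.
Tool frame: the origin (TCP) lies between the finger pads; the fingertips stand 8 mm ahead of it and the grasp point (between the pads) lies 11 mm behind it; z points along the fingers, y is the line along which they close (so a half turn about z gives the same grasp; the last joint's range is limited). The gripper opens to 87 mm and grips with 3 to 60 N. Pads are 19 mm wide; open, the fingers measure 117 mm over their backs; the gripper's body (75 mm by 190 mm) begins 51 mm behind the grasp point.
Start: joints at [-1.407, 0.527, 1.433, -0, 1.181, -0.178], TCP at [0.21, -0.589, 0.231] pointing down, gripper open.
Joint ranges: [-3.08, 3.08], [-0.75, 2.2], [0.22, 2.44], [-1.43, 4.57], [0, 2.65], [-2.85, 2.85]. Speed limits (rad/s): [2.79, 2.79, 3.14, 3.14, 3.14, 3.14].

### API

Orientations are given as a unit quaternion [x, y, z, w].
In Python, from rig import state, cams, close_job gives the robot as it stands. The module is installed in compiled form; this text tells all that it offers.
- The arm moves only by the tool run_rows, called after ">>>" as name(argument=value, ...), one argument or row to a line, values as JSON. Schema: {"type":"object","properties":{"rows":{"type":"array","items":{"type":"object","properties":{"dx":{"type":"number"},"dy":{"type":"number"},"dz":{"type":"number"},"rz":{"type":"number"},"aperture":{"type":"number"}},"additionalProperties":false,"required":["aperture"]},"minItems":1,"maxItems":12},"only":{"type":"string"},"quiet":{"type":"boolean"},"lines":{"type":"string"}},"required":["rows"],"additionalProperties":false}. rows is a list of rows, 1 to 12 of them, each an object with the fields dx, dy, dz (the shift in m), rz (a turn about the tool's z in rad), aperture (the opening from 0.0 (shut) to 1.0 (fully open)); a field left out counts as zero (the opening has to be given); each row is the pose to reach, as a shift and turn from the pose commanded when the call began, along the tool's axes at that moment; what a row does not reach only later rows make up. A row lasts 1/10 s, in which the tool goes at most 0.05 m and 0.15 rad, less where a joint would pass 70% of its speed; a pose out of reach is approached as far as the arm can. The fingers move at their own pace and stop on an object; the grip force is fixed at half the most. Time passes only in rows, so rows that do not move let the fingers close. The tool returns the time, the measured TCP pose, the force, the opening and the grip force at its end. only (a regular expression) keeps the lines of the reply that match it, lines (a string "A,B") keeps lines A to B, and quiet returns only ok. Input that does not fit is refused with a message, and nothing moves.
- state(): the state, without advancing time (a new reading comes with each control period).
- cams.grab_frame(name): name is "scene" or "top" or "wrist"; returns the picture (384x512x3 uint8, blue, green, red); there is no depth.
- cams.camera_info(name): a dict with "fovy" (degrees; the focal length in pixels is half the picture's height over the tangent of half this angle, whatever the lens; pixels are square), "cx", "cy" (the principal point, pixels), "k1" (the pictures are not rectified: a ray, as slopes to the right and down, at radius r is drawn at 1 + k1 r^2 times it, then the intrinsics apply), "eye" and "attitude" of the camera in the world. Camera axes: x right, y down, z forward; pixel columns grow to the right and rows downward; lengths in m; the calibration is good to about 2 mm. A picture is of the moment at which its call begins: read the wrist's pose just before it. camera_info takes no time and is no camera call; for the wrist camera it gives the pose at the moment of the call.
- close_job(): hands the job in; it is judged then, once.
The state is a dict: "time_s": time; "joints": joint angles; "dq": joint speeds; "effort": joint torques, N m; "position": TCP position; "ee_rot": TCP orientation; "wrist_force": force on the tool from outside, world axes, zero at the start; "ft_torque": the same for the moment, N m; "opening": opening from 0.0 (shut) to 1.0 (fully open); "grip_force": force on a finger pad.
Only numpy, scipy, OpenCV 4.12 (cv2) and the standard library are available. Lean on these libraries where they do the work, as an engineer would, in place of code of your own. Each camera call takes 0.05 s, during which the arm holds its last target. There are 200 camera calls.

## Working session

There is one attempt and no reset: what is moved stays moved. The work goes in short steps, Python scripts to look and compute and a tool call to move; the robot and the scene stay as the last step left them, time stands still between calls to the robot, and variables do not carry over. Pictures are saved under pics/ and viewed, at most 12 in all, crops included, and the job is handed in when it is done.

```bash
mkdir -p pics; cat > h.py <<'E'
import numpy as np, cv2
from rig import state, cams
from scipy.spatial.transform import Rotation as R
def att(i):
    a=np.array(i["attitude"],float)
    return a if a.shape==(3,3) else R.from_quat(a).as_matrix()
def KD(i):
    f=192/np.tan(np.radians(i["fovy"])/2)
    return np.array([[f,0,i["cx"]],[0,f,i["cy"]],[0,0,1]]),np.array([i["k1"],0,0,0.])
def ray(i,px):
    K,D=KD(i); p=cv2.undistortPoints(np.array([[px]],float),K,D)[0,0]
    d=att(i)@np.array([p[0],p[1],1]); return np.array(i["eye"]),d/np.linalg.norm(d)
def atz(i,px,z):
    e,d=ray(i,px); return e+d*(z-e[2])/d[2]
def tri(obs):
    A=np.zeros((3,3));b=np.zeros(3);L=[ray(*o) for o in obs]
    for e,d in L:
        P=np.eye(3)-np.outer(d,d);A+=P;b+=P@e
    x=np.linalg.solve(A,b)
    return x,[float(np.linalg.norm((np.eye(3)-np.outer(d,d))@(x-e))) for e,d in L]
def proj(i,X):
    K,D=KD(i);M=att(i).T;t=-M@np.array(i["eye"])
    return cv2.projectPoints(np.array(X,float).reshape(-1,3),cv2.Rodrigues(M)[0],t,K,D)[0][:,0]
E
python3 - <<'E'
from h import *
for n in("scene","top","wrist"):
    print(n,cams.camera_info(n)); im=cams.grab_frame(n); cv2.imwrite(f"pics/{n}0.png",im)
    if n!="wrist": cv2.imwrite(f"pics/{n}0b.png",cv2.resize(im,(800,600),interpolation=cv2.INTER_CUBIC))
print(state())
E
```

```text
scene {'fovy': 46.10052624059459, 'cx': 256.5675449267818, 'cy': 193.8804235150901, 'k1': -0.04908715476632987, 'eye': array([0.0456141 , 0.95770109, 0.70600428]), 'attitude': array([-0.19943517,  0.83717458, -0.49836138,  0.10488215])}
top {'fovy': 49.23434107943313, 'cx': 259.53983133767196, 'cy': 190.5600042526016, 'k1': -0.13770712231786655, 'eye': array([3.95276429e-01, 7.97777164e-04, 1.26650777e+00]), 'attitude': array([ 0.70776116, -0.70489433,  0.03550462, -0.03061938])}
wrist {'fovy': 68.08365070957713, 'cx': 255.0983909567044, 'cy': 186.53951017206822, 'k1': -0.0424979068193383, 'eye': array([ 0.28906623, -0.55984351,  0.3837137 ]), 'attitude': array([ 0.80748523, -0.56937481, -0.08978642,  0.12537276])}
{'time_s': 0.15, 'joints': array([-1.40745191e+00,  5.28262288e-01,  1.43359264e+00, -9.06702934e-06,
        1.18138647e+00, -1.78531238e-01]), 'dq': array([ 5.66577199e-04, -3.01440247e-03, -2.76108782e-03,  1.00168274e-03,
        4.55290279e-04, -7.62288553e-05]), 'effort': array([ 3.92208847e-06, -4.40429735e+01, -1.76843297e+01,  6.33746898e-02,
        5.52888110e-02, -9.40421364e-05]), 'position': array([ 0.20945247, -0.58828876,  0.22979536]), 'ee_rot': array([ 9.85425042e-01,  1.70108223e-01,  2.06714091e-06, -8.24375877e-04]), 'wrist_force': array([ 0.46103038, -0.16691808, -0.24493786]), 'ft_torque': array([-0.00043703, -0.0311647 ,  0.00506541]), 'grip_force': 0.0, 'opening': 0.9989553573871839}
```

View pics/scene0b.png

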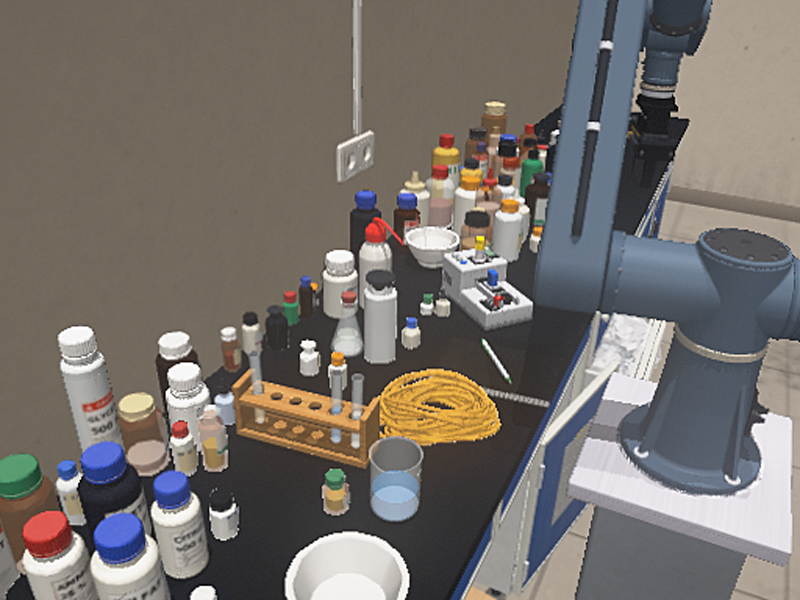

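View pics/top0b.png

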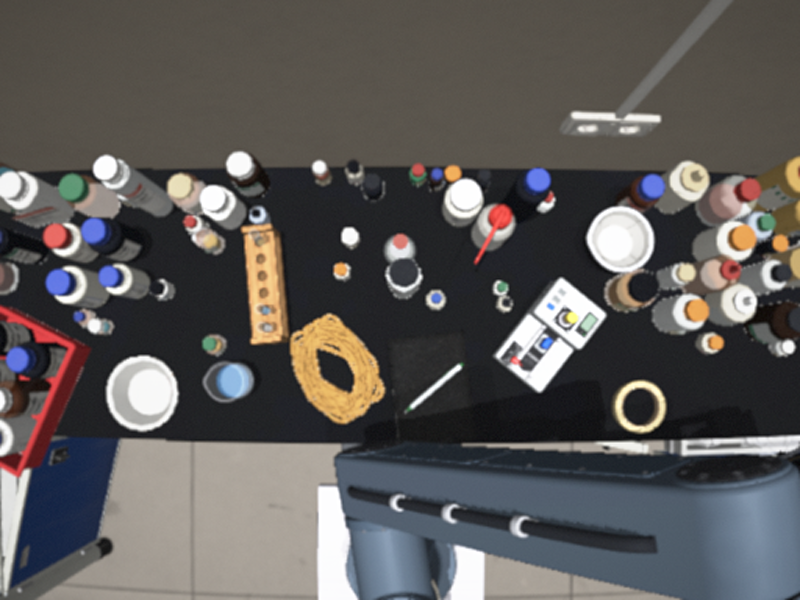

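The scene view shows the photometer at about (485,280) and the rack at about (310,415). The top view, also scaled to 800x600, shows the photometer at (550,335), turned about 40 degrees, and the rack at (265,283), with two tubes at its near end and one at the far end. Next I'll enlarge crops of both.

```bash
python3 - <<'E'
from h import *
s=cv2.imread("pics/scene0.png");t=cv2.imread("pics/top0.png")
def c(im,x,y,w,h): return cv2.resize(im[y:y+h,x:x+w],(400,300),interpolation=cv2.INTER_CUBIC)
# top photometer: x310-394,y172-235 ; scene photometer x275-351,y148-205
m=np.vstack([np.hstack([c(t,308,172,84,63),c(s,270,145,84,63)]),np.hstack([c(t,120,130,120,90),c(s,140,210,120,90)])])
cv2.imwrite("pics/m1.png",m)
E
```

```text
(no output)
```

View pics/m1.png

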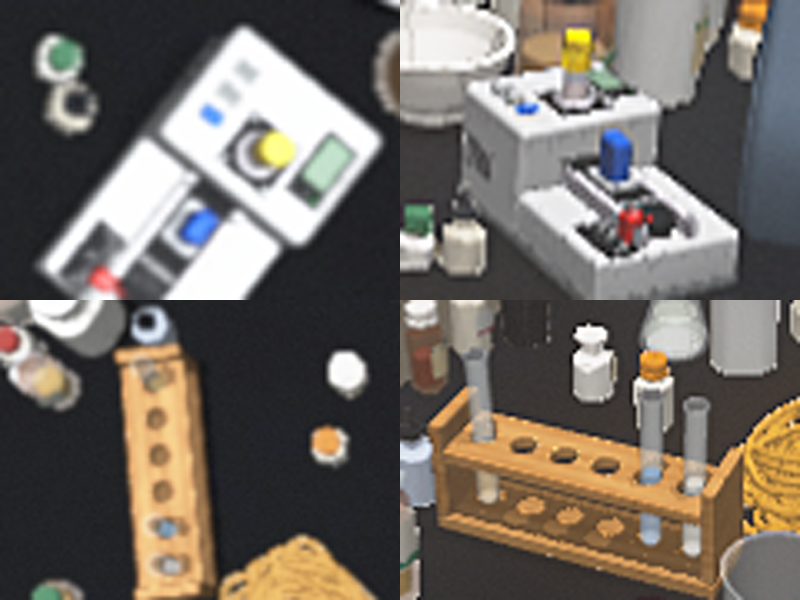

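The mosaic shows the yellow cap, blue grip and three free hole centres in both views; the two tubes are at the rack's near end. I'll triangulate these.

```bash
cat > m.py <<'E'
from h import *
T=cams.camera_info("top");S=cams.camera_info("scene")
pt=lambda x,y:(308+x/4.762-.4,172+y/4.762-.4); ps=lambda x,y:(270+(x-400)/4.762-.4,145+y/4.762-.4)
rt=lambda x,y:(120+x/3.333-.35,130+(y-300)/3.333-.35); rs=lambda x,y:(140+(x-400)/3.333-.35,210+(y-300)/3.333-.35)
if __name__=="__main__":
    np.set_printoptions(precision=4,suppress=True)
    for n,a,b in [("captop",pt(277,147),ps(577,33)),("griptop",pt(203,220),ps(619,137)),("h-48",rt(157,418),rs(523,444)),("h-16",rt(160,454),rs(563,456)),("h16",rt(161,490),rs(606,466))]:
        print(n,*tri([(T,a),(S,b)]))
    for n,p,z in [("housing top",(245,27),.09),("",(382,140),.09),("",(298,243),.09),("",(163,128),.09),("captop",(277,147),.139),("griptop",(203,220),.09)]: print(n,atz(T,pt(*p),z))
    for p in [(157,418),(160,454),(161,490)]: print(atz(T,rt(*p),.071))
    for p in [(523,444),(563,456),(606,466)]: print(atz(S,rs(*p),.071))
E
python3 m.py
```

```text
captop [ 0.4682 -0.2962  0.1418] [0.0014817994174353938, 0.0014817994174353545]
griptop [ 0.4257 -0.2655  0.0884] [0.003967910632659784, 0.00396791063265979]
h-48 [0.5795 0.2613 0.0717] [0.0010902911625477695, 0.0010902911625477703]
h-16 [0.5481 0.2582 0.0701] [0.0010996532516411178, 0.001099653251641238]
h16 [0.5156 0.2557 0.0715] [0.0021834270051216834, 0.0021834270051217467]
housing top [ 0.5451 -0.2912  0.09  ]
 [ 0.4773 -0.3738  0.09  ]
 [ 0.4157 -0.3212  0.09  ]
 [ 0.4842 -0.2405  0.09  ]
captop [ 0.4698 -0.2964  0.139 ]
griptop [ 0.4295 -0.2638  0.09  ]
[0.5805 0.262  0.071 ]
[0.549  0.2585 0.071 ]
[0.5176 0.2568 0.071 ]
[0.5789 0.2603 0.071 ]
[0.5463 0.2589 0.071 ]
[0.5137 0.2546 0.071 ]
```

```bash
cat >> h.py <<'E'
def delta(p):
    s=state(); M=R.from_quat(s["ee_rot"]).as_matrix()
    print("delta",np.round(M.T@(np.array(p)-s["position"]),4),"ydir",round(np.degrees(np.arctan2(M[1,1],M[0,1])),1),"pos",s["position"].round(4),"t",s["time_s"],"F",s["wrist_force"].round(1),"q",s["joints"].round(2), "tilt",M[:,2].round(4))
E
python3 -c "
from h import *
delta([.44,-.31,.27])"
```

```text
delta [ 0.3105 -0.185  -0.0398] ydir -70.4 pos [ 0.2095 -0.5883  0.2298] t 0.15 F [ 0.5 -0.2 -0.2] q [-1.41  0.53  1.43 -0.    1.18 -0.18] tilt [-3.0e-04  1.6e-03 -1.0e+00]
```

>>> run_rows(
  rows=[
    {"dz":-0.04,"aperture":1},
    {"dx":0.04,"dy":-0.024,"dz":-0.04,"rz":0.15,"aperture":1},
    {"dx":0.08,"dy":-0.048,"dz":-0.04,"rz":0.3,"aperture":1},
    {"dx":0.12,"dy":-0.072,"dz":-0.04,"rz":0.45,"aperture":1},
    {"dx":0.16,"dy":-0.095,"dz":-0.04,"rz":0.6,"aperture":1},
    {"dx":0.2,"dy":-0.12,"dz":-0.04,"rz":0.75,"aperture":1},
    {"dx":0.24,"dy":-0.143,"dz":-0.04,"rz":0.9,"aperture":1},
    {"dx":0.28,"dy":-0.167,"dz":-0.04,"rz":1.04,"aperture":1},
    {"dx":0.31,"dy":-0.185,"dz":-0.04,"rz":1.04,"aperture":1},
    {"dx":0.31,"dy":-0.185,"dz":-0.04,"rz":1.04,"aperture":1},
    {"dx":0.31,"dy":-0.185,"dz":-0.04,"rz":1.04,"aperture":1},
  ],
)

```text
time_s: 1.25
position: [0.4398, -0.3099, 0.2704]
ee_rot: [0.94, -0.341, -0.0, 0.0]
wrist_force: [-0.1, -0.0, -0.1]
opening: 0.999
grip_force: 0.0
```

```bash
python3 - <<'E'
from h import *
delta([.469,-.296,.116])
i=cams.camera_info("wrist");im=cams.grab_frame("wrist");print(i["eye"],att(i)[:,2])
import json;json.dump({k:np.array(v).tolist() for k,v in i.items()},open("w1.json","w"))
cv2.imwrite("pics/w1.png",im);cv2.imwrite("pics/w1b.png",cv2.resize(im,(800,600),interpolation=cv2.INTER_CUBIC))
print(proj(i,[[.469,-.296,.139],[.4257,-.2655,.09]]))
E
```

```text
delta [ 0.0136 -0.0294  0.1544] ydir -129.8 pos [ 0.4398 -0.3099  0.2704] t 1.25 F [-0.1 -0.  -0.1] q [-0.82  0.36  1.6  -0.    1.18  1.45] tilt [-7.e-04 -2.e-04 -1.e+00]
[ 0.50481328 -0.36369641  0.4243711 ] [-0.23492696  0.19591247 -0.95206493]
[[226.97018881 167.33974229]
 [235.35734773 198.85479335]]
```

View pics/w1b.png

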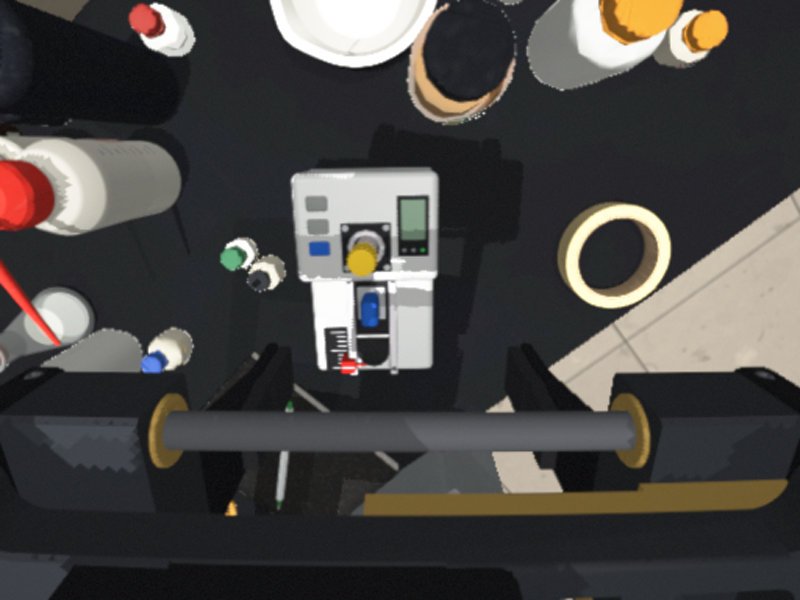

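The wrist view, scaled to 800x600, shows the cap top at about (362,262), the blue grip at (371,300), the white line at (373,336) and the red index at (349,366). Nothing stands near the fingers. I'll refine the positions numerically.

```bash
cat > seg.py <<'E'
from h import *
import json,sys
def seg(im,box):
    h=cv2.cvtColor(im,cv2.COLOR_BGR2HSV);x0,y0,x1,y1=box
    for n,lo,hi in [("yel",(20,120,80),(35,255,255)),("blue",(105,150,60),(125,255,255)),("red",(0,150,80),(8,255,255))]:
        m=cv2.inRange(h,lo,hi);k=np.zeros_like(m);k[y0:y1,x0:x1]=m[y0:y1,x0:x1]
        N,L,st,c=cv2.connectedComponentsWithStats(k)
        for j in range(1,N):
            if st[j,4]>12: print(n,st[j],c[j].round(1))
E
python3 - <<'E'
from seg import *
i=json.load(open("w1.json"));im=cv2.imread("pics/w1.png")
seg(im,(180,100,285,245))
g=im[212:222,215:260].max(axis=2)
print(g)
for n,p,z in [("cap",(231.5,167.5),.139),("grip",(237,193),.09),("line",(239,214.5),.056)]: print(n,atz(i,p,z))
E
```

```text
yel [221 155  21  22 331] [231.4 165.8]
blue [198 155  12   8  90] [203.9 158.5]
blue [231 188  12  22 219] [236.2 198.5]
red [218 226  16   9  50] [223.2 231.3]
red [218 236   9   3  18] [221.2 237.3]
[[172 177 186 188 185 163 123 181 243 239 180 156 120  60  33  35  35  34
   34  34  36  36  38  37  37  35  37  36  36  35  36  36  36  65 156 212
  211 209 195 189 210 214 214 214 213]
 [131 130 127 122 116 100  86 174 242 240 180 158 128  72  61  66  68  70
   69  69  71  71  74  74  76  78  78  79  81  83  85  87  88  95 159 212
  212 210 194 189 211 213 212 213 213]
 [ 81  95  97  98  98  92  82 150 233 240 180 161 144 134 158 173 176 174
  173 174 174 177 180 184 188 191 192 195 201 205 208 213 215 197 186 211
  210 207 195 189 210 213 213 213 213]
 [126 182 192 199 198 186 141 166 239 240 181 164 160 179 220 227 224 221
  214 210 198 191 193 193 194 193 195 194 195 194 197 196 193 168 173 210
  212 208 195 189 211 213 214 212 213]
 [ 68  87  91  92  92  88  84 156 233 237 179 164 139  93  97 100  98  97
   94  93  88  83  83  84  86  84  83  85  83  85  83  86  81  85 153 209
  
[... 400 characters left out ...]
4 213 214]
 [ 62  87 103 103 102  96  91 132 190 192 170 163 137  67  35  35  37  37
   35  36  37  35  38  38  35  37  35  35  36  38  36  36  36  58 146 205
  210 208 196 191 211 213 213 213 213]
 [ 59  79  94  96  96  98  92 134 219 231 177 162 134  69  35  33  37  38
   35  39  36  37  38  37  39  36  35  36  38  37  36  37  36  56 137 198
  209 207 195 192 211 213 214 213 214]
 [ 92 160 202 206 209 214 181 142 180 191 170 162 137  76  39  36  36  37
   37  36  35  38  35  35  36  37  35  36  38  35  38  36  37  53 132 196
  209 207 195 188 209 210 211 212 211]]
cap [ 0.46587179 -0.29948175  0.139     ]
grip [ 0.43024782 -0.27217307  0.09      ]
line [ 0.39669031 -0.24404628  0.056     ]
```

>>> run_rows(
  rows=[
    {"dx":0.0136,"dy":-0.0248,"dz":0.03,"aperture":1},
    {"dx":0.0136,"dy":-0.0248,"dz":0.07,"aperture":1},
    {"dx":0.0136,"dy":-0.0248,"dz":0.07,"aperture":1},
    {"dx":0.0136,"dy":-0.0248,"dz":0.07,"aperture":1},
  ],
)

```text
time_s: 1.7
position: [0.4649, -0.3013, 0.2003]
ee_rot: [0.939, -0.343, -0.001, -0.0]
wrist_force: [0.2, -0.7, 0.6]
opening: 1.0
grip_force: 0.0
```

```bash
python3 - <<'E'
from seg import *
delta([.466,-.2995,.116])
i=cams.camera_info("wrist");im=cams.grab_frame("wrist")
json.dump({k:np.array(v).tolist() for k,v in i.items()},open("w2.json","w"))
cv2.imwrite("pics/w2.png",im);cv2.imwrite("pics/w2b.png",cv2.resize(im[150:300,150:350],(800,600),interpolation=cv2.INTER_CUBIC))
print(proj(i,[[.466,-.2995,.139],[.466,-.2995,.115]]));seg(im,(150,130,350,270))
E
```

```text
delta [-0.0002 -0.0021  0.0843] ydir -130.1 pos [ 0.4649 -0.3013  0.2003] t 1.7 F [ 0.2 -0.7  0.6] q [-0.78  0.47  1.64 -0.    1.03  1.49] tilt [-0.0017  0.0012 -1.    ]
[[252.86790971 204.64263181]
 [253.08023074 194.74641015]]
yel [240 187  25  29 558] [252.1 200.7]
blue [208 183  16  10 142] [215.4 187.6]
blue [247 218  14  29 332] [253.6 232.5]
```

View pics/w2b.png

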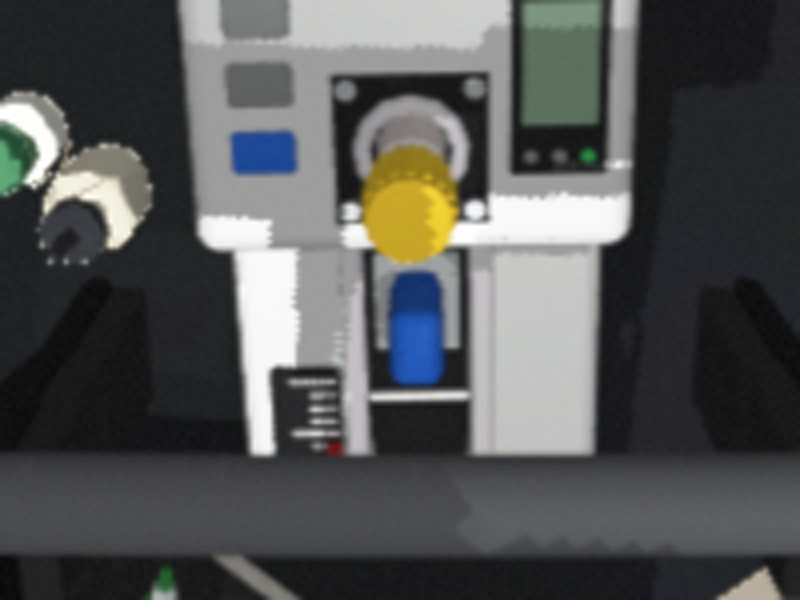

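The crop shows the cap's top disc centred at (409,215), with the fingers clear on either side; the grip top is at (417,348) and the white line at (419,396).

```bash
python3 - <<'E'
from seg import *
np.set_printoptions(precision=4,suppress=True)
a=json.load(open("w1.json"));b=json.load(open("w2.json"))
P=lambda x,y:(150+x/4-.4,150+y/4-.4)
print("cap",*tri([(a,(231.3,167)),(b,P(409,215))]),atz(b,P(409,215),.139))
print("grip",*tri([(a,(236.3,200.5)),(b,P(416,348))]),atz(b,P(416,348),.09))
print("line",*tri([(a,(238.5,214.7)),(b,P(419,396))]),atz(b,P(419,396),.056))
x=atz(b,P(409,215),.139);delta([x[0],x[1],.116])
E
```

```text
cap [ 0.4656 -0.2982  0.133 ] [0.000147985895057328, 0.00014798589505717722] [ 0.4674 -0.2996  0.139 ]
grip [ 0.4228 -0.2639  0.0878] [0.00039027223705474394, 0.0003902722370547424] [ 0.4238 -0.2643  0.09  ]
line [ 0.3962 -0.2422  0.0534] [0.0002553857124800343, 0.0002553857124800281] [ 0.3974 -0.2429  0.056 ]
delta [-0.0004 -0.0029  0.0855] ydir -130.1 pos [ 0.4657 -0.302   0.2015] t 1.75 F [0.5 0.5 0.5] q [-0.78  0.47  1.64 -0.    1.03  1.49] tilt [ 0.0007 -0.0011 -1.    ]
```

>>> run_rows(
  rows=[
    {"dy":-0.0028,"dz":0.03,"aperture":1},
    {"dy":-0.0028,"dz":0.06,"aperture":1},
    {"dy":-0.0028,"dz":0.085,"aperture":1},
    {"dy":-0.0028,"dz":0.085,"aperture":1},
    {"dy":-0.0028,"dz":0.085,"aperture":0},
    {"dy":-0.0028,"dz":0.085,"aperture":0},
    {"dy":-0.0028,"dz":0.085,"aperture":0},
    {"dy":-0.0028,"dz":0.085,"aperture":0},
    {"dy":-0.0028,"dz":0.085,"aperture":0},
    {"dy":-0.0028,"dz":0.085,"aperture":0},
    {"dy":-0.0028,"dz":0.085,"aperture":0},
    {"dy":-0.0028,"dz":0.085,"aperture":0},
  ],
)

```text
time_s: 2.95
position: [0.4677, -0.2982, 0.1155]
ee_rot: [0.94, -0.342, -0.0, -0.0]
wrist_force: [-0.5, -0.4, -0.4]
opening: 0.354
grip_force: 0.0
```

```bash
python3 -c "
from h import *
delta([.467,-.2995,.3])
delta([.548,.258,.25])
print(state()['opening'],state()['grip_force'])"
```

```text
delta [ 0.0003  0.0015 -0.1845] ydir -130.0 pos [ 0.4677 -0.2982  0.1155] t 2.95 F [-0.5 -0.4 -0.4] q [-0.77  0.6   1.71  0.    0.83  1.5 ] tilt [-1.e-04  1.e-04 -1.e+00]
delta [-0.296  -0.4776 -0.1345] ydir -130.0 pos [ 0.4677 -0.2982  0.1155] t 2.95 F [-0.5 -0.4 -0.4] q [-0.77  0.6   1.71  0.    0.83  1.5 ] tilt [-1.e-04  1.e-04 -1.e+00]
0.3544445307035827 0.0
```

Still closing, so I'll keep waiting.

>>> run_rows(
  rows=[
    {"aperture":0},
    {"aperture":0},
    {"aperture":0},
    {"aperture":0},
    {"aperture":0},
    {"aperture":0},
  ],
)

```text
time_s: 3.55
position: [0.4677, -0.2982, 0.1155]
ee_rot: [0.94, -0.342, -0.0, -0.0]
wrist_force: [0.4, -0.4, -0.8]
opening: 0.203
grip_force: 30.0
```

>>> run_rows(
  rows=[
    {"dz":-0.02,"aperture":0},
    {"dz":-0.04,"aperture":0},
    {"dz":-0.06,"aperture":0},
    {"dz":-0.08,"aperture":0},
    {"dz":-0.1,"aperture":0},
    {"dz":-0.12,"aperture":0},
    {"dz":-0.14,"aperture":0},
    {"dz":-0.14,"aperture":0},
  ],
)

```text
time_s: 4.35
position: [0.4691, -0.2994, 0.2583]
ee_rot: [0.94, -0.342, 0.003, 0.001]
wrist_force: [0.4, -0.7, 0.1]
opening: 0.204
grip_force: 30.0
```

```bash
python3 -c "
from h import *
delta([.40,-.12,.255]);delta([.41,.08,.255])
delta([.548,.258,.255]);print(state()['opening'],state()['grip_force'])"
```

```text
delta [-0.1683 -0.093   0.0021] ydir -130.0 pos [ 0.4691 -0.2994  0.2583] t 4.35 F [ 0.4 -0.7  0.1] q [-0.77  0.4   1.58  0.    1.16  1.5 ] tilt [ 0.0048 -0.0045 -1.    ]
delta [-0.2892 -0.2527  0.0013] ydir -130.0 pos [ 0.4691 -0.2994  0.2583] t 4.35 F [ 0.4 -0.7  0.1] q [-0.77  0.4   1.58  0.    1.16  1.5 ] tilt [ 0.0048 -0.0045 -1.    ]
delta [-0.2979 -0.4777  0.0011] ydir -130.0 pos [ 0.4691 -0.2994  0.2583] t 4.35 F [ 0.4 -0.7  0.1] q [-0.77  0.4   1.58  0.    1.16  1.5 ] tilt [ 0.0048 -0.0045 -1.    ]
0.20398073837687566 29.999900850270933
```

>>> run_rows(
  rows=[
    {"dx":-0.04,"dy":-0.02,"aperture":0},
    {"dx":-0.08,"dy":-0.042,"rz":-0.1,"aperture":0},
    {"dx":-0.12,"dy":-0.065,"rz":-0.2,"aperture":0},
    {"dx":-0.16,"dy":-0.09,"rz":-0.3,"aperture":0},
    {"dx":-0.19,"dy":-0.122,"rz":-0.4,"aperture":0},
    {"dx":-0.215,"dy":-0.155,"rz":-0.5,"aperture":0},
    {"dx":-0.24,"dy":-0.187,"rz":-0.6,"aperture":0},
    {"dx":-0.265,"dy":-0.22,"rz":-0.7,"aperture":0},
    {"dx":-0.289,"dy":-0.252,"rz":-0.7,"aperture":0},
    {"dx":-0.289,"dy":-0.252,"rz":-0.7,"aperture":0},
    {"dx":-0.289,"dy":-0.252,"rz":-0.7,"aperture":0},
  ],
)

```text
time_s: 5.45
position: [0.4076, 0.0813, 0.2548]
ee_rot: [1.0, 0.002, -0.001, 0.0]
wrist_force: [0.2, 0.1, 0.2]
opening: 0.206
grip_force: 30.0
```

```bash
python3 -c "
from h import *
delta([.45,.256,.255]);print(state()['opening'],state()['grip_force'])"
```

```text
delta [ 0.0432 -0.1745 -0.0004] ydir -89.7 pos [0.4076 0.0813 0.2548] t 5.45 F [0.2 0.1 0.2] q [-0.07  0.21  1.9  -0.    1.04  1.49] tilt [-1.6e-03 -4.0e-04 -1.0e+00]
0.20555845353536462 29.999843441109988
```

>>> run_rows(
  rows=[
    {"dx":0.01,"dy":-0.04,"aperture":0},
    {"dx":0.02,"dy":-0.08,"aperture":0},
    {"dx":0.03,"dy":-0.12,"aperture":0},
    {"dx":0.043,"dy":-0.155,"aperture":0},
    {"dx":0.043,"dy":-0.175,"aperture":0},
    {"dx":0.043,"dy":-0.175,"aperture":0},
    {"dx":0.043,"dy":-0.175,"aperture":0},
  ],
)

```text
time_s: 6.15
position: [0.451, 0.2541, 0.2548]
ee_rot: [1.0, 0.0, -0.001, 0.001]
wrist_force: [-0.1, -0.5, -1.2]
opening: 0.204
grip_force: 30.0
```

```bash
python3 - <<'E'
from seg import *
delta([.548,.258,.255]);print(state()['opening'],state()['grip_force'])
i=cams.camera_info("wrist");im=cams.grab_frame("wrist")
json.dump({k:np.array(v).tolist() for k,v in i.items()},open("w3.json","w"))
cv2.imwrite("pics/w3.png",im);cv2.imwrite("pics/w3b.png",cv2.resize(im,(800,600),interpolation=cv2.INTER_CUBIC))
print(proj(i,[[.58,.261,.071],[.548,.2585,.071],[.516,.2555,.071]])*1.5625)
E
```

```text
delta [ 0.097  -0.0038 -0.0004] ydir -90.0 pos [0.451  0.2541 0.2548] t 6.15 F [-0.1 -0.5 -1.2] q [ 0.3   0.35  1.67 -0.    1.12  1.87] tilt [-0.0016 -0.0014 -1.    ]
0.2039525650038838 29.99994889669324
[[389.21782696  83.27597264]
 [392.89669572 131.25580967]
 [397.06007527 176.82131703]]
```

View pics/w3b.png

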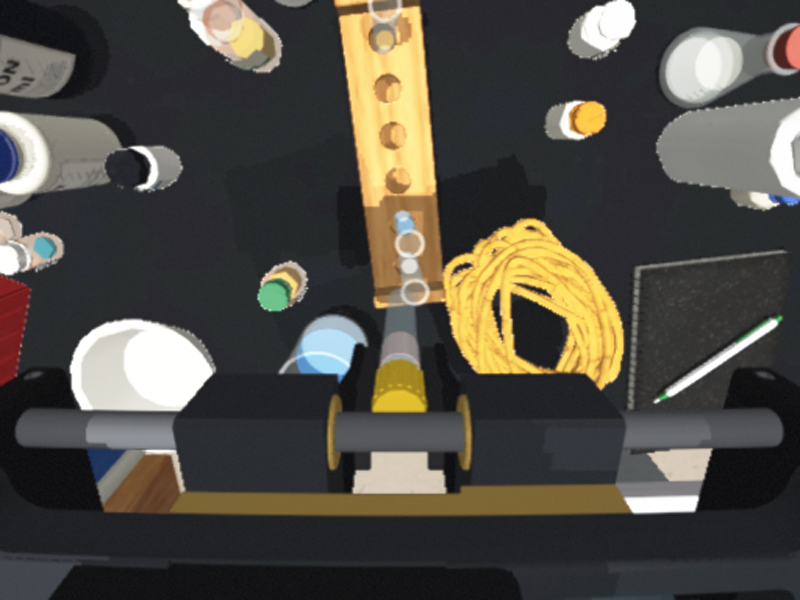

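The wrist view, scaled, shows the three free holes at (388,88), (393,135) and (398,180), and the tube held upright. The holes are within a few pixels of prediction.

```bash
python3 - <<'E'
from seg import *
i=json.load(open("w3.json"));im=cv2.imread("pics/w3.png")
for p in [(388,88),(393,135),(398,180)]: print(atz(i,(p[0]/1.5625-.2,p[1]/1.5625-.2),.071))
x=atz(i,(393/1.5625-.2,135/1.5625-.2),.071)
delta([x[0],x[1],.255])
E
```

```text
[0.57712362 0.26208645 0.071     ]
[0.54564709 0.25865643 0.071     ]
[0.51392978 0.25503489 0.071     ]
delta [ 0.0947 -0.0048 -0.0002] ydir -90.0 pos [0.4509 0.2539 0.255 ] t 6.2 F [-0.3  0.3 -0.9] q [ 0.3   0.35  1.67 -0.    1.12  1.87] tilt [-0.0015 -0.0012 -1.    ]
```

>>> run_rows(
  rows=[
    {"dx":0.04,"dy":-0.002,"aperture":0},
    {"dx":0.08,"dy":-0.0048,"aperture":0},
    {"dx":0.095,"dy":-0.0048,"aperture":0},
    {"dx":0.095,"dy":-0.0048,"dz":0.03,"aperture":0},
    {"dx":0.095,"dy":-0.0048,"dz":0.055,"aperture":0},
    {"dx":0.095,"dy":-0.0048,"dz":0.065,"aperture":0},
    {"dx":0.095,"dy":-0.0048,"dz":0.065,"aperture":0},
    {"dx":0.095,"dy":-0.0048,"dz":0.065,"aperture":0},
  ],
)

```text
time_s: 7.0
position: [0.5467, 0.26, 0.1914]
ee_rot: [1.0, 0.0, 0.001, -0.0]
wrist_force: [-0.1, 0.3, -0.3]
opening: 0.202
grip_force: 30.0
```

```bash
python3 - <<'E'
from seg import *
delta([.546,.2587,.1135]);print(state()['opening'],state()['grip_force'])
out=[]
for n,box in (("scene",(160,180,260,255)),("wrist",(206,130,306,205))):
    i=cams.camera_info(n);im=cams.grab_frame(n);cv2.imwrite(f"pics/{n}4.png",im)
    p=proj(i,[[.546,.2587,.071],[.546,.2587,.18]]);print(n,p)
    if n=="scene": box=(150,190,250,290)
    else: box=(206,130,306,230)
    out.append(cv2.resize(im[box[1]:box[3],box[0]:box[2]],(400,400),interpolation=cv2.INTER_CUBIC))
cv2.imwrite("pics/m4.png",np.hstack(out))
E
```

```text
delta [-0.0008  0.0013  0.0779] ydir -90.0 pos [0.5467 0.26   0.1914] t 7.0 F [-0.1  0.3 -0.3] q [ 0.26  0.55  1.52 -0.    1.07  1.83] tilt [ 1.3e-03  2.0e-04 -1.0e+00]
0.2024576617269297 29.99983882167726
scene [[188.69926694 256.44451647]
 [186.21067764 216.51562546]]
wrist [[257.21599964 184.39459345]
 [258.23116298 234.06936981]]
```

View pics/m4.png

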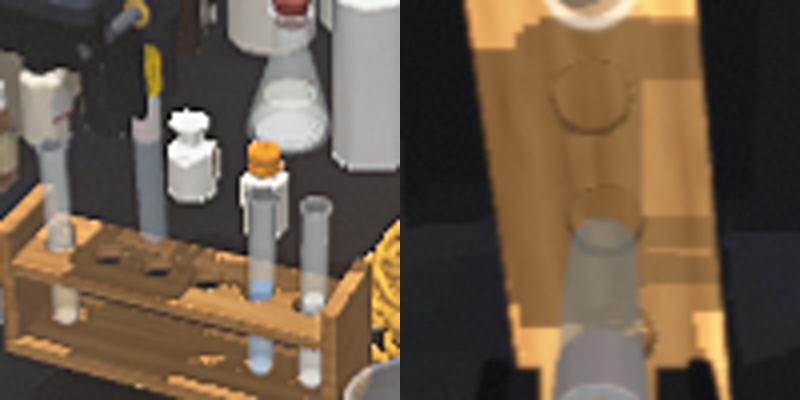

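The crop shows the foot centred on the middle free hole: hole at wrist pixel (257.5,184.5), predicted (257.2,184.4). Lowering.

>>> run_rows(
  rows=[
    {"dx":-0.0006,"dy":0.001,"dz":0.01,"aperture":0},
    {"dx":-0.0006,"dy":0.001,"dz":0.02,"aperture":0},
    {"dx":-0.0006,"dy":0.001,"dz":0.03,"aperture":0},
    {"dx":-0.0006,"dy":0.001,"dz":0.04,"aperture":0},
    {"dx":-0.0006,"dy":0.001,"dz":0.05,"aperture":0},
    {"dx":-0.0006,"dy":0.001,"dz":0.06,"aperture":0},
    {"dx":-0.0006,"dy":0.001,"dz":0.068,"aperture":0},
    {"dx":-0.0006,"dy":0.001,"dz":0.073,"aperture":0},
    {"dx":-0.0006,"dy":0.001,"dz":0.077,"aperture":0},
    {"dx":-0.0006,"dy":0.001,"dz":0.077,"aperture":0},
    {"dx":-0.0006,"dy":0.001,"dz":0.077,"aperture":0},
  ],
)

```text
time_s: 8.2
position: [0.5457, 0.2597, 0.1137]
ee_rot: [1.0, 0.001, 0.0, -0.0]
wrist_force: [-0.8, 0.0, -0.7]
opening: 0.204
grip_force: 30.0
```

```bash
python3 -c "
from h import *
delta([.546,.2587,.1135]);print(state()['opening'],state()['grip_force'])"
```

```text
delta [0.0003 0.001  0.0002] ydir -89.9 pos [0.5457 0.2597 0.1137] t 8.2 F [-0.8  0.  -0.7] q [0.26 0.65 1.59 0.   0.91 1.83] tilt [ 6.e-04  2.e-04 -1.e+00]
0.20420412384371608 29.99989143503626
```

>>> run_rows(
  rows=[
    {"aperture":1},
    {"aperture":1},
    {"aperture":1},
    {"aperture":1},
    {"aperture":1},
    {"aperture":1},
    {"aperture":1},
    {"aperture":1},
    {"aperture":1},
    {"aperture":1},
  ],
)

```text
time_s: 9.2
position: [0.5455, 0.2597, 0.1135]
ee_rot: [1.0, 0.001, 0.0, -0.0]
wrist_force: [-0.0, -0.8, 0.2]
opening: 0.976
grip_force: 0.0
```

>>> run_rows(
  rows=[
    {"dz":-0.03,"aperture":1},
    {"dz":-0.07,"aperture":1},
    {"dz":-0.11,"aperture":1},
    {"dz":-0.15,"aperture":1},
    {"dx":-0.04,"dz":-0.15,"aperture":1},
    {"dx":-0.08,"dz":-0.15,"aperture":1},
    {"dx":-0.1,"dz":-0.15,"aperture":1},
    {"dx":-0.1,"dz":-0.15,"aperture":1},
  ],
)

```text
time_s: 10.0
position: [0.4419, 0.2593, 0.2637]
ee_rot: [1.0, 0.002, -0.001, 0.0]
wrist_force: [0.1, 0.9, 0.1]
opening: 0.999
grip_force: 0.0
```

```bash
python3 - <<'E'
from seg import *
delta([.42,.08,.25]);delta([.41,-.1,.25]);delta([.4238,-.265,.25])
out=[]
for n,b in (("scene",(150,190,250,290)),("wrist",(206,50,306,150))):
    im=cams.grab_frame(n);cv2.imwrite(f"pics/{n}5.png",im)
    out.append(cv2.resize(im[b[1]:b[3],b[0]:b[2]],(400,400),interpolation=cv2.INTER_CUBIC))
cv2.imwrite("pics/m5.png",np.hstack(out))
E
```

```text
delta [-0.0225  0.1792  0.0138] ydir -89.8 pos [0.4419 0.2593 0.2637] t 10.0 F [0.1 0.9 0.1] q [0.31 0.34 1.67 0.   1.14 1.88] tilt [-2.7e-03 -6.0e-04 -1.0e+00]
delta [-0.0331  0.3592  0.014 ] ydir -89.8 pos [0.4419 0.2593 0.2637] t 10.0 F [0.1 0.9 0.1] q [0.31 0.34 1.67 0.   1.14 1.88] tilt [-2.7e-03 -6.0e-04 -1.0e+00]
delta [-0.0198  0.5243  0.014 ] ydir -89.8 pos [0.4419 0.2593 0.2637] t 10.0 F [0.1 0.9 0.1] q [0.31 0.34 1.67 0.   1.14 1.88] tilt [-2.7e-03 -6.0e-04 -1.0e+00]
```

View pics/m5.png

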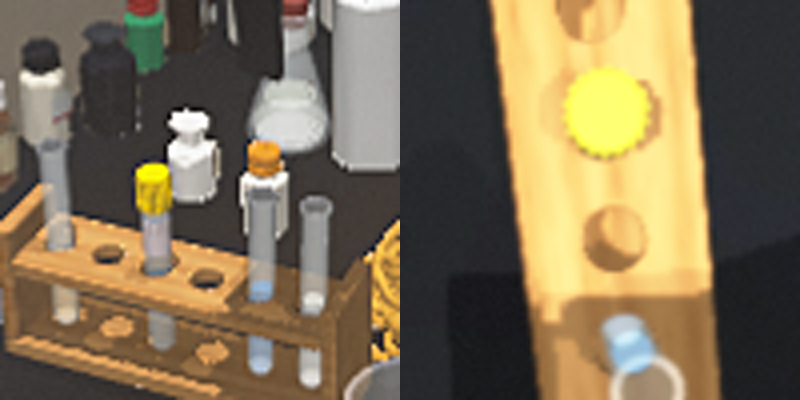

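The tube stands upright in the middle free hole, let go. Now back to the photometer.

>>> run_rows(
  rows=[
    {"dx":-0.02,"dy":0.04,"aperture":1},
    {"dx":-0.03,"dy":0.08,"aperture":1},
    {"dx":-0.03,"dy":0.125,"rz":0.1,"aperture":1},
    {"dx":-0.03,"dy":0.17,"rz":0.2,"aperture":1},
    {"dx":-0.03,"dy":0.215,"rz":0.3,"aperture":1},
    {"dx":-0.03,"dy":0.26,"rz":0.4,"aperture":1},
    {"dx":-0.035,"dy":0.305,"rz":0.5,"aperture":1},
    {"dx":-0.04,"dy":0.35,"rz":0.6,"aperture":1},
    {"dx":-0.045,"dy":0.395,"rz":0.7,"aperture":1},
    {"dx":-0.045,"dy":0.44,"rz":0.7,"aperture":1},
    {"dx":-0.045,"dy":0.475,"rz":0.7,"aperture":1},
    {"dx":-0.045,"dy":0.502,"rz":0.7,"aperture":1},
  ],
)

```text
time_s: 11.3
position: [0.4023, -0.2472, 0.2637]
ee_rot: [0.939, -0.343, 0.001, 0.001]
wrist_force: [0.5, -0.6, -0.6]
opening: 1.0
grip_force: 0.0
```

>>> run_rows(
  rows=[
    {"dz":0.03,"aperture":1},
    {"dz":0.06,"aperture":1},
    {"dz":0.06,"aperture":1},
    {"dz":0.06,"aperture":1},
  ],
)

```text
time_s: 11.7
position: [0.4019, -0.2437, 0.2034]
ee_rot: [0.94, -0.342, -0.0, -0.0]
wrist_force: [0.5, -0.1, 0.3]
opening: 1.001
grip_force: 0.0
```

```bash
python3 - <<'E'
from seg import *
delta([.4238,-.265,.071])
i=cams.camera_info("wrist");im=cams.grab_frame("wrist")
json.dump({k:np.array(v).tolist() for k,v in i.items()},open("w6.json","w"))
cv2.imwrite("pics/w6.png",im);cv2.imwrite("pics/w6b.png",cv2.resize(im[130:280,150:350],(800,600),interpolation=cv2.INTER_CUBIC))
seg(im,(150,100,350,280));print(proj(i,[[.4238,-.2643,.09],[.3974,-.2429,.056]]))
E
```

```text
delta [0.0305 0.0023 0.1324] ydir -130.0 pos [ 0.4019 -0.2437  0.2034] t 11.7 F [ 0.5 -0.1  0.3] q [-0.78  0.36  1.84 -0.    0.94  1.49] tilt [-3.e-04  2.e-04 -1.e+00]
blue [209 100  16   3  40] [216.1 100.8]
blue [251 142  14  26 327] [257.2 154.8]
red [232 195  20  10  87] [238.5 200.9]
red [232 206  12   4  34] [237.5 207.9]
[[257.26829471 155.06906236]
 [257.52231242 179.21002061]]
```

View pics/w6b.png

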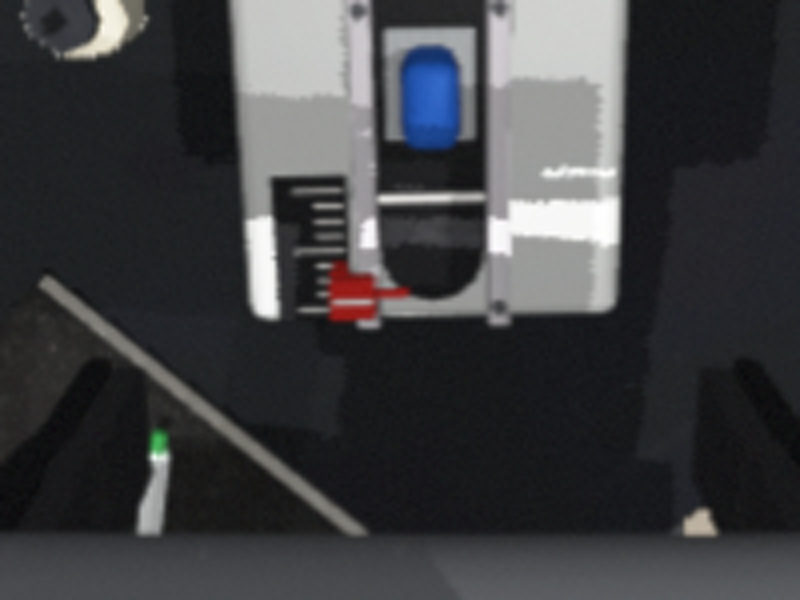

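The slide and index are clear in the crop: white line at (432,199), red lip at (395,293), the index block's own line at (352,301), and the grip centred at (430,97).

```bash
python3 - <<'E'
from seg import *
np.set_printoptions(precision=4,suppress=True)
i=json.load(open("w6.json"));a=json.load(open("w2.json"))
P=lambda x,y:(150+x/4-.4,130+y/4-.4); Q=lambda x,y:(150+x/4-.4,150+y/4-.4)
print("line tri",*tri([(i,P(432,199)),(a,Q(419,396))]));print("grip tri",*tri([(i,P(430,97)),(a,Q(416,348))]))
L=atz(i,P(432,199),.056);G=atz(i,P(430,94),.09);print("L",L,"G",G,"GL",np.linalg.norm((G-L)[:2]))
u=np.array([-.766,.643,0])
# check yaw from rail edges
r1=atz(i,P(500,8),.058);r2=atz(i,P(499,307),.058);r3=atz(i,P(357,10),.058);print("rail dir",np.degrees(np.arctan2(*(r1-r2)[[1,0]])))
for z in(.057,.058,.06,.062): print("lip",z,(atz(i,P(395,293),z)-L)@u)
print("blockline",(atz(i,P(352,301),.066)-L)@u, (atz(i,P(352,301),.063)-L)@u)
# block edges top
print("block top edges",[(atz(i,P(352,y),.066)-L)@u for y in(265,320)])
delta([.4238,-.265,.071])
s=state();print(s["position"])
E
```

```text
line tri [ 0.3971 -0.2427  0.0553] [4.433754210070997e-05, 4.433754210066357e-05]
grip tri [ 0.4253 -0.2654  0.0935] [9.918150073350856e-05, 9.918150073351934e-05]
L [ 0.3972 -0.2429  0.056 ] G [ 0.4254 -0.2654  0.09  ] GL 0.03605497038299789
rail dir -39.02813372761134
lip 0.057 0.027409006755452527
lip 0.058 0.02702322697000502
lip 0.06 0.02625166739911005
lip 0.062 0.02548010782821504
blockline 0.026296370082804315 0.027477996421100406
block top edges [np.float64(0.015782685870692252), np.float64(0.03193593202929401)]
delta [0.0297 0.0024 0.1333] ydir -130.0 pos [ 0.4024 -0.2439  0.2043] t 11.75 F [-0.1  0.5  0.3] q [-0.78  0.36  1.84 -0.    0.94  1.49] tilt [ 0.0013 -0.0014 -1.    ]
[ 0.4024 -0.2439  0.2043]
```

>>> run_rows(
  rows=[
    {"dx":0.029,"dy":0.0022,"aperture":1},
    {"dx":0.029,"dy":0.0022,"dz":0.04,"aperture":1},
    {"dx":0.029,"dy":0.0022,"dz":0.08,"aperture":1},
    {"dx":0.029,"dy":0.0022,"dz":0.11,"aperture":1},
    {"dx":0.029,"dy":0.0022,"dz":0.126,"aperture":1},
    {"dx":0.029,"dy":0.0022,"dz":0.1335,"aperture":1},
    {"dx":0.029,"dy":0.0022,"dz":0.1335,"aperture":1},
    {"dx":0.029,"dy":0.0022,"dz":0.1335,"aperture":0},
    {"dx":0.029,"dy":0.0022,"dz":0.1335,"aperture":0},
    {"dx":0.029,"dy":0.0022,"dz":0.1335,"aperture":0},
    {"dx":0.029,"dy":0.0022,"dz":0.1335,"aperture":0},
    {"dx":0.029,"dy":0.0022,"dz":0.1335,"aperture":0},
  ],
)

```text
time_s: 12.95
position: [0.4223, -0.263, 0.0704]
ee_rot: [0.94, -0.342, 0.0, 0.0]
wrist_force: [0.6, 0.6, 0.1]
opening: 0.628
grip_force: 0.0
```

>>> run_rows(
  rows=[
    {"aperture":0},
    {"aperture":0},
    {"aperture":0},
    {"aperture":0},
    {"aperture":0},
    {"aperture":0},
    {"aperture":0},
    {"aperture":0},
    {"aperture":0},
    {"aperture":0},
    {"aperture":0},
  ],
)

```text
time_s: 14.05
position: [0.422, -0.2631, 0.07]
ee_rot: [0.94, -0.342, -0.0, 0.0]
wrist_force: [-3.0, -3.2, -0.8]
opening: 0.159
grip_force: 30.0
```

```bash
python3 -c "
from h import *
delta([.4235,-.2645,.071])"
```

```text
delta [ 0.0021  0.0001 -0.001 ] ydir -130.0 pos [ 0.422  -0.2631  0.07  ] t 14.05 F [-3.  -3.2 -0.8] q [-0.78  0.63  1.88 -0.    0.63  1.49] tilt [-3.e-04 -2.e-04 -1.e+00]
```

>>> run_rows(
  rows=[
    {"dx":-0.003,"aperture":0},
    {"dx":-0.006,"aperture":0},
    {"dx":-0.009,"aperture":0},
    {"dx":-0.012,"aperture":0},
    {"dx":-0.015,"aperture":0},
    {"dx":-0.018,"aperture":0},
    {"dx":-0.021,"aperture":0},
    {"dx":-0.024,"aperture":0},
    {"dx":-0.0255,"aperture":0},
    {"dx":-0.0255,"aperture":0},
    {"dx":-0.0255,"aperture":0},
  ],
)

```text
time_s: 15.15
position: [0.4055, -0.2498, 0.0701]
ee_rot: [0.94, -0.342, 0.004, 0.002]
wrist_force: [2.3, -7.1, -9.4]
opening: 0.159
grip_force: 30.0
```

```bash
python3 - <<'E'
from seg import *
delta([.422,-.2631,.07]);print(state()["opening"],state()["grip_force"])
i=cams.camera_info("wrist");W=cams.grab_frame("wrist");S=cams.grab_frame("scene");T=cams.grab_frame("top")
for n,x in(("w",W),("s",S),("t",T)): cv2.imwrite(f"pics/{n}7.png",x)
json.dump({k:np.array(v).tolist() for k,v in i.items()},open("w7.json","w"))
c=lambda im,x,y,w,h:cv2.resize(im[y:y+h,x:x+w],(400,300),interpolation=cv2.INTER_CUBIC)
m=np.vstack([np.hstack([c(W,150,80,240,180),c(W,205,120,100,75)]),np.hstack([c(S,290,165,60,45),c(T,308,190,60,45)])])
cv2.imwrite("pics/m7.png",m)
E
```

```text
delta [ 0.0212 -0.0004  0.0002] ydir -130.0 pos [ 0.4055 -0.2498  0.0701] t 15.15 F [ 2.3 -7.1 -9.4] q [-0.79  0.61  1.94 -0.    0.58  1.48] tilt [ 0.0061 -0.0063 -1.    ]
0.1594546765463567 29.993161442689598
```

View pics/m7.png

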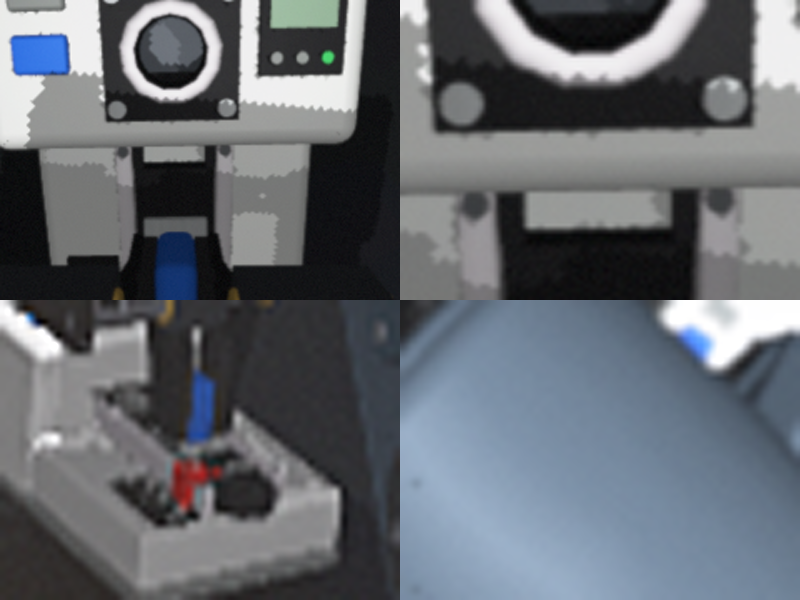

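The top-left crop shows the pulled grip between the fingers, with the rear edge of its foot plate at (176,217). The scene crop shows the red lip close to the line, and the wrist force reads 12 N. I'll measure the travel from the foot plate's edge.

```bash
python3 - <<'E'
from seg import *
i6=json.load(open("w6.json"));i7=json.load(open("w7.json"))
u=np.array([-.768,.640,0])
A=cv2.imread("pics/w6.png").max(axis=2);B=cv2.imread("pics/w7.png").max(axis=2)
print("w6",A[128:146,246:270].mean(axis=1).round(0).tolist())
print("w7",B[202:222,247:265].mean(axis=1).round(0).tolist(), B[165:182,247:265].mean(axis=1).round(0).tolist())
a=cv2.imread("pics/w6.png");
for z in(.056,.060):
    print(z,[ (atz(i7,(256,y),z)-atz(i6,(257.5,x),z))@u for x,y in((136.6,209.8),)])
S=cams.camera_info("scene");L=np.array([.3972,-.2429,.056])
v=np.array([.64,.768,0])
for d in(.018,.021,.024,.0265): print(d,[((q-[290,165])*6.667+[0,300]).round(0) for q in proj(S,[L+u*d+v*k for k in(-.013,0,.013)])])
E
```

```text
w6 [43.0, 41.0, 41.0, 41.0, 41.0, 40.0, 40.0, 40.0, 65.0, 136.0, 159.0, 161.0, 160.0, 148.0, 132.0, 124.0, 120.0, 121.0]
w7 [16.0, 16.0, 17.0, 16.0, 16.0, 17.0, 17.0, 27.0, 64.0, 80.0, 94.0, 97.0, 97.0, 97.0, 97.0, 97.0, 96.0, 85.0, 79.0, 78.0] [117.0, 107.0, 113.0, 149.0, 154.0, 155.0, 155.0, 155.0, 155.0, 154.0, 149.0, 126.0, 52.0, 15.0, 12.0, 14.0, 18.0]
0.056 [np.float64(0.021395427824859505)]
0.06 [np.float64(0.02033189374615855)]
0.018 [array([242., 462.]), array([218., 467.]), array([194., 472.])]
0.021 [array([246., 465.]), array([222., 470.]), array([197., 475.])]
0.024 [array([249., 468.]), array([225., 473.]), array([201., 478.])]
0.0265 [array([252., 470.]), array([228., 475.]), array([204., 480.])]
```

The slide is out about 21 mm, matching the TCP. The index is at about 26.5 mm, so I'll pull 5.5 mm further.

>>> run_rows(
  rows=[
    {"dx":-0.002,"aperture":0},
    {"dx":-0.004,"aperture":0},
    {"dx":-0.0055,"aperture":0},
    {"dx":-0.0055,"aperture":0},
    {"dx":-0.0055,"aperture":0},
    {"dx":-0.0055,"aperture":0},
  ],
)

```text
time_s: 15.9
position: [0.4017, -0.2467, 0.0701]
ee_rot: [0.94, -0.342, 0.004, 0.002]
wrist_force: [3.4, -8.4, -9.5]
opening: 0.159
grip_force: 30.0
```

```bash
cat > chk.py <<'E'
from seg import *
delta([.422,-.2631,.07])
i6=json.load(open("w6.json"));i=cams.camera_info("wrist");W=cams.grab_frame("wrist");S=cams.grab_frame("scene")
cv2.imwrite("pics/w8.png",W);cv2.imwrite("pics/s8.png",S)
u=np.array([-.768,.640,0]);g=W.max(axis=2)[202:240,247:265].mean(axis=1);print(g.round(0).tolist())
y=202+int(np.argmax(np.diff(g[:20])))+.5
print("edge",y,[float((atz(i,(256,y),z)-atz(i6,(257.5,136.6),z))@u) for z in(.056,.058,.06)])
cv2.imwrite("pics/m8.png",cv2.resize(S[165:210,290:350],(800,600),interpolation=cv2.INTER_CUBIC))
E
python3 chk.py
```

```text
delta [ 0.0261 -0.0005  0.0003] ydir -130.0 pos [ 0.4017 -0.2467  0.0701] t 15.9 F [ 3.4 -8.4 -9.5] q [-0.79  0.61  1.95 -0.    0.57  1.48] tilt [ 0.0068 -0.0072 -1.    ]
[16.0, 16.0, 16.0, 17.0, 16.0, 16.0, 17.0, 27.0, 64.0, 80.0, 94.0, 97.0, 97.0, 97.0, 97.0, 97.0, 96.0, 85.0, 79.0, 78.0, 77.0, 78.0, 78.0, 78.0, 78.0, 79.0, 79.0, 79.0, 79.0, 79.0, 80.0, 80.0, 80.0, 80.0, 81.0, 84.0, 90.0, 96.0]
edge 209.5 [0.026062575580507435, 0.02553588233864691, 0.02500918909678637]
```

View pics/m8.png

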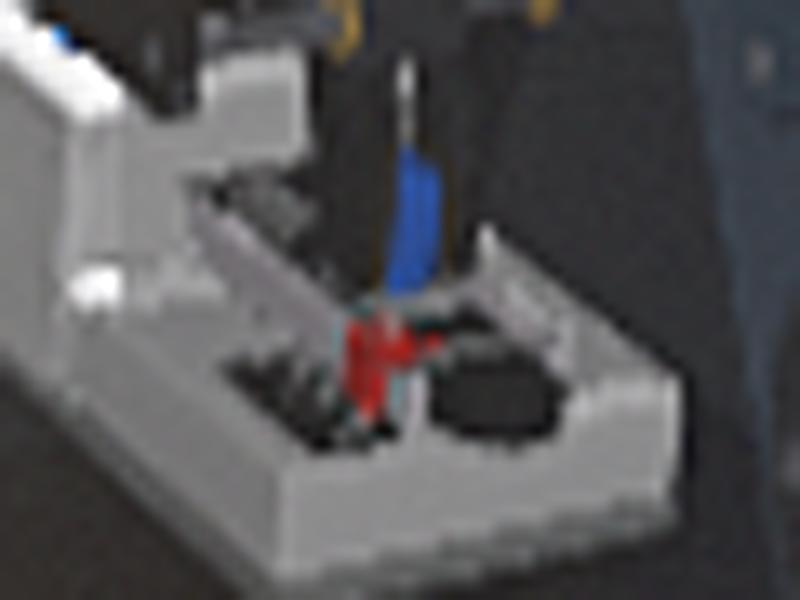

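The scene crop shows the white line continuing straight from the red lip at (440-500,343). One small nudge, let it settle, then hand in.

>>> run_rows(
  rows=[
    {"dx":-0.0006,"aperture":0},
    {"dx":-0.0006,"aperture":0},
    {"dx":-0.0006,"aperture":0},
    {"dx":-0.0006,"aperture":0},
    {"dx":-0.0006,"aperture":0},
    {"dx":-0.0006,"aperture":0},
    {"dx":-0.0006,"aperture":0},
    {"dx":-0.0006,"aperture":0},
  ],
)

```text
time_s: 16.8
position: [0.4014, -0.2465, 0.0701]
ee_rot: [0.94, -0.342, 0.005, 0.002]
wrist_force: [3.0, -7.4, -10.5]
opening: 0.163
grip_force: 30.0
```

```bash
python3 chk.py | cut -c1-160; python3 -c "
from rig import close_job; print(close_job())"
```

```text
delta [ 0.0264 -0.0005  0.0003] ydir -130.0 pos [ 0.4014 -0.2465  0.0701] t 16.8 F [  3.   -7.4 -10.5] q [-0.79  0.61  1.95 -0.    0.57  1.48] tilt [ 0.0072 -0.
[16.0, 16.0, 17.0, 16.0, 16.0, 17.0, 16.0, 27.0, 64.0, 80.0, 94.0, 97.0, 97.0, 97.0, 97.0, 97.0, 96.0, 84.0, 79.0, 78.0, 78.0, 78.0, 78.0, 78.0, 79.0, 79.0, 80.
edge 209.5 [0.026402338592459638, 0.025876796066219745, 0.025351253539979857]
the job is handed in; nothing more can be done
None
```

The job is handed in at about 17 s of the 61 s allowed (no verdict was printed): the yellow-capped tube stands upright in the rack's y = -16 mm hole, and the gripper still holds the slide out about 26 mm, its white line within about 1 mm of the red index by my camera measurements.

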